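Find the jar lid's thread hand and show its seal to the torch

TASK

Twist the orange lid off the grey screw jar that is fixed to the bench; its catch may be left- or right-handed, so you may have to try both ways to find out which way it loosens. Then carry the lid, open side down and level, to centre it over the lens of the standing torch, about 6 cm above it, so that its seal is lit, and finish while still holding it there in the gripper. Leave the torch standing where it is and do not disturb the mallet, the square or the toolbox.

Things in the scene. Friction and masses are not known exactly. Their poses are not given: they have to be found in the camera images.
- lid_center (a point): centre of the loose orange ribbed round lid (58 mm diameter, 32 mm high, about 60 g), on its axis, 16 mm above its lower edge. z is up; x points along the white stripe on its top, so its yaw shows how far it has turned. Turned the wrong way it stops hard within 0.2 rad, then slips in the fingers; the right way it runs freely. The way differs from run to run and cannot be seen.
- lid_seal (a point): the black seal in the roof inside the lid, on its axis, 3 mm below the lid's centre; the skirt hangs 13 mm below it. Two lugs in the skirt catch under the neck of the jar; the lid lifts straight off once turned 0.9 to 2.2 rad the right way from its start (1.5 is best), and is clear of the neck after rising 20 mm. Before that it has 2 mm of play up and down.
- jar_top (a point): centre of the rim of the jar's neck, 89 mm above the bench. The grey jar is 56 mm in diameter and 75 mm high up to the shoulder, with the neck above it and an 80 mm base flange screwed to the bench: it cannot move. z is up.
- torch_lens (a point): centre of the lens of the aluminium torch, which stands loose on its tail, lens up: 110 mm high, head 35 mm in diameter; the point is at its top. z is up along the beam.
- mallet_head (a point): centre of the orange mallet's head (58 mm diameter, 110 mm long), lying on the bench 29 mm up; x points away from the 250 mm handle. Bystander.
- square_mid (a point): middle of the 260 mm steel blade of the combination square lying flat, 10 mm up; x along the blade. Bystander.
- toolbox: closed green toolbox, 360 x 190 x 200 mm with its handle, too heavy to move; origin at the centre of its underside, x along its length. Bystander.
Things that resemble listed ones, but are neither listed nor needed, are in the scene too. Of the things like the part that bears jar_top, leave any that is purple; of the rest the larger one is meant. What is shaped like the part that bears torch_lens but yellow is not meant.

How it is judged (in metres and radians):
On the way:
1. the lid is loosened and lifted clear of the jar's neck in the gripper (z of lid_center in the frame of jar_top above 0.023 m and contact force between lid and the fingers above 0.5 N), for 0.2 s.
At the end, for the whole second after the job is handed in: The lid is held still in the fingers, open side down and level within 0.2 rad, its centre within 25 mm of the torch's axis and 35 to 100 mm above the lens, touching nothing but the fingers; the torch stands upright within 20 mm of where it was; mallet and square are within 30 mm of where they were (horizontal distance between lid_center and torch_lens below 0.025 m and z of lid_center in the frame of torch_lens between 0.035 and 0.1 m and angle between lid_center's own z axis and vertical below 0.2 rad and linear speed of lid below 0.03 m/s and contact force between lid and the fingers above 0.5 N and contact force between lid and torch below 0.1 N and angle between torch_lens's own z axis and vertical below 0.1 rad and distance of torch_lens from where it was at the start of the episode below 0.02 m and distance of each of mallet_head, square_mid from where it was at the start of the episode below 0.03 m); the arm keeps its last pose, push and grip.
It fails at once if the torch is knocked over or pushed away (angle between torch_lens's own z axis and vertical above 0.3 rad or distance of torch_lens from where it was at the start of the episode above 0.04 m).
It fails at once if the mallet, square or toolbox is disturbed (distance of any of mallet_head, square_mid from where it was at the start of the episode above 0.03 m or contact force between the arm and toolbox above 15 N).
It also fails if it takes over 51 s, if anything falls off the work surface, if the arm or the gripper's body presses on something with over 40 N, if the wrist force passes 120 N, or if a joint passes its speed limit or range.

ROBOT

A 6-joint arm with a two-finger parallel gripper is mounted at the origin on the work surface. World frame = base frame: x ahead of the robot, y to its left, z up, the work surface at z = 0. Lengths are in m, angles in degrees, forces in N, time in s.
With the tool pointing down it reaches from about 0.4 to 0.825 m from the base axis. Payload 7 kg.
Tool frame: the origin (TCP) lies midway between the tips of the shut fingers; the grasp point (between the pads) lies 19 mm behind it; z points along the fingers, y is the line along which they close (so a half turn about z gives the same grasp; the last joint's range is limited). The gripper opens to 88 mm and grips with 3 to 60 N. Pads are 19 mm wide; open, the fingers measure 130 mm over their backs; the gripper's body (78 mm by 193 mm) begins 47 mm behind the grasp point.
Start: joints at [87.496, 20.546, 0.682, 0, -70.136, -16.507], TCP at [0.22, 0.638, 0.227] pointing down, gripper open.
Joint ranges: [-176.03, 176.03], [-82.01, 121.73], [-58.28, 71.71], [-173.87, 95.51], [-174.79, -0.11], [-173.66, 173.66]. Speed limits (degrees/s): [136.94, 136.94, 172.46, 180, 180, 180].

INTERFACE

Orientations are given as [roll, pitch, yaw] about the fixed x, y, z axes, in that order (R = Rz(yaw) Ry(pitch) Rx(roll)).
In Python, from plant import r, eyes, workorder gives the robot as it stands.
- The arm moves only by the tool step_arm, never from a script. Its argument "plan" is a list of rows, each a list of 5 numbers: the shift along the tool's x, y, z each as a share of 25 cm, from -1 to 1, then the turn about the tool's z as a share of 60 degrees, from -1 to 1, then the finger opening in mm, from 0 to 87.6. In form: [[x, y, z, turn, jaw], ...]. A call has 1 to 12 rows; each row is the pose to reach, as a shift and turn from the pose commanded when the call began, along the tool's axes at that moment; what a row does not reach only later rows make up. A row lasts 1/12 s, in which the tool goes at most 41.7 mm and 7.16 degrees, less where a joint would pass 70% of its speed; a pose out of reach is approached as far as the arm can. A call with a number of a shift or a turn outside -1 to 1 is refused whole. A call with a gripper value outside its range is refused whole. The fingers move at their own pace and stop on an object; "newtons" is the grip in N (left out, the last holds). Time passes only in rows, so rows that repeat a pose let the fingers close. It gives the time, the measured TCP pose, the force, the opening and the grip force at its end, in the units of the state.
- r.get_state(): the state, without advancing time (a new reading comes with each control period).
- eyes.capture(name): name is "scene" or "side" or "wrist"; returns the picture (400x640x3 uint8, red, green, blue); there is no depth.
- eyes.camera_model(name): a dict with "fov_y" (degrees; the focal length in pixels is half the picture's height over the tangent of half this angle, whatever the lens; pixels are square), "cx", "cy" (the principal point, pixels), "world_to_cam" (4x4, takes a point from world to camera coordinates); the wrist camera has in their place "hand_eye" (4x4, takes a point from camera to tool coordinates, whose origin is the TCP and whose axes are the flange's). Camera axes: x right, y up, looking along -z (the intrinsics and any distortion apply to the point x, -y, -z); pixel columns grow to the right and rows downward; lengths in m; the calibration is good to about 2 mm. A picture is of the moment at which its call begins: read the wrist's pose just before it. camera_model takes no time and is no camera call.
- workorder.close_job(): hands the job in; it is judged then, once.
The state is a dict: "time_s": time; "joints": joint angles; "qd": joint speeds; "joint_torque": joint torques, N m; "tcp_pos": TCP position; "eef_rot": TCP orientation; "contact_force": force on the tool from outside, world axes, zero at the start; "moment": the same for the moment, N m; "gripper_width": finger opening in m; "gripper_force": force on a finger pad.
Only numpy, scipy, OpenCV 4.12 (cv2) and the standard library are available. Lean on these libraries where they do the work, as an engineer would, in place of code of your own. Each camera call takes 0.05 s, during which the arm holds its last target. There are 200 camera calls.

## Working session

There is one attempt and no reset: what is moved stays moved. The work goes in short steps, Python scripts to look and compute and a tool call to move; the robot and the scene stay as the last step left them, time stands still between calls to the robot, and variables do not carry over. Pictures are saved under pics/ and viewed, at most 10 in all, crops included, and the job is handed in when it is done.

Besides the shell and the picture viewer there is one more tool, called after "Emit:" as name(argument=value, ...) on one line, values as JSON. step_arm: Moves the arm, as the interface text tells. Its arguments: {"type":"object","properties":{"plan":{"type":"array"},"newtons":{"type":"number"}},"required":["plan"]}

```bash
mkdir -p pics
python3 - <<'E'
from plant import r, eyes, workorder
import cv2,numpy as np
for n in("scene","side","wrist"):
    s=r.get_state(); im=eyes.capture(n); cv2.imwrite(f"pics/{n}0.png",im[:,:,::-1])
    m=eyes.camera_model(n); print(n,{k:(np.round(v,4).tolist() if not isinstance(v,str) else v) for k,v in m.items()})
print(s)
E
```

```text
scene {'fov_y': 45.1473, 'cx': 313.0111, 'cy': 204.5134, 'world_to_cam': [[-0.6827, 0.7306, 0.0137, 0.4681], [-0.4706, -0.4538, 0.7567, 0.1686], [0.5591, 0.5101, 0.6536, -1.8331], [0.0, 0.0, 0.0, 1.0]]}
side {'fov_y': 44.3376, 'cx': 319.2962, 'cy': 192.6156, 'world_to_cam': [[0.7251, -0.6885, 0.0124, -0.4989], [0.4421, 0.4792, 0.7582, -0.3055], [-0.528, -0.5443, 0.6519, -1.3889], [0.0, 0.0, 0.0, 1.0]]}
wrist {'fov_y': 67.7627, 'cx': 320.2412, 'cy': 198.7886, 'hand_eye': [[-0.0006, 0.9504, 0.311, 0.0846], [1.0, 0.0004, 0.0008, -0.0009], [0.0007, 0.311, -0.9504, -0.1583], [0.0, 0.0, 0.0, 1.0]]}
{'time_s': 0.1, 'joints': array([ 8.74948932e+01,  2.05878724e+01,  6.39369203e-01, -1.80751165e-02,
       -7.01375498e+01, -1.65071699e+01]), 'qd': array([-0.02887268, -0.08551219,  0.14120016,  0.11793393,  0.05087837,
        0.03131294]), 'joint_torque': array([-9.55358300e-04, -5.84163237e+01,  2.93750185e+01,  7.01546699e+00,
        1.01862327e-02, -6.37491348e-05]), 'tcp_pos': array([0.21977281, 0.6377477 , 0.22571185]), 'eef_rot': array([ 1.79912665e+02, -8.16064170e-03, -1.90184245e+01]), 'contact_force': array([ 0.52100229, -0.33343701,  0.00856745]), 'moment': array([0.00045647, 0.01313254, 0.00367139]), 'gripper_force': 0.0, 'gripper_width': 0.08770638204007687}
```

View pics/scene0.png

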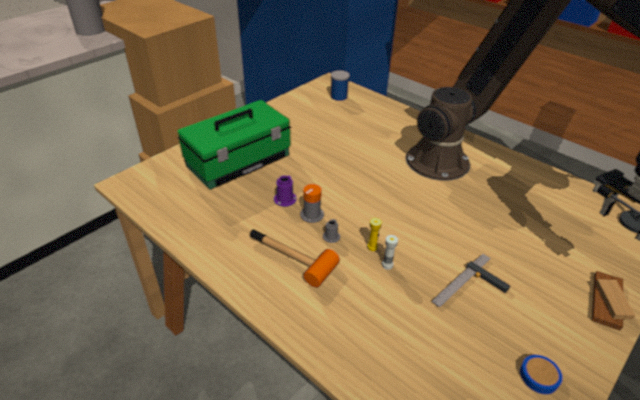

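View pics/side0.png

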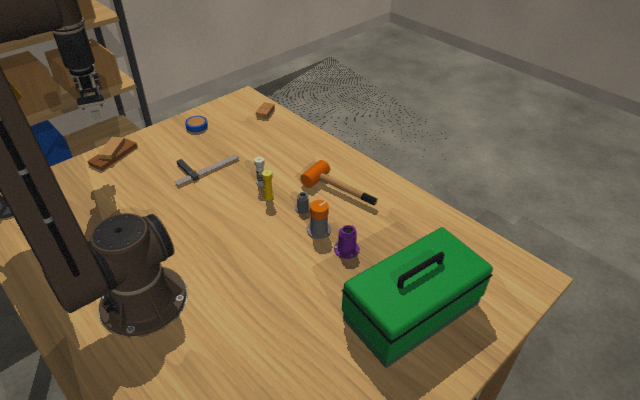

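Scene view, jar-like things: purple (285,190), small grey open (331,231), and large grey with orange lid (312,203). The last is meant because it is not purple and is the larger. Torches: yellow (374,235) and aluminium (390,252), and the aluminium one is meant. The mallet is at (322,267), the square at (465,280) and the toolbox at (235,140). I'll confirm with one enlarged crop of both views.

Run:
```python
import cv2,numpy as np
a=cv2.imread("pics/scene0.png")[165:285,260:420]; b=cv2.imread("pics/side0.png")[140:260,230:390]
cv2.imwrite("pics/crop0.png",np.hstack([cv2.resize(x,None,fx=2.5*2,fy=2.5*2,interpolation=cv2.INTER_CUBIC)[:, :] for x in(a,)]))
cv2.imwrite("pics/crop1.png",cv2.resize(b,None,fx=5,fy=5,interpolation=cv2.INTER_CUBIC))
```

```text
(no output)
```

View pics/crop0.png

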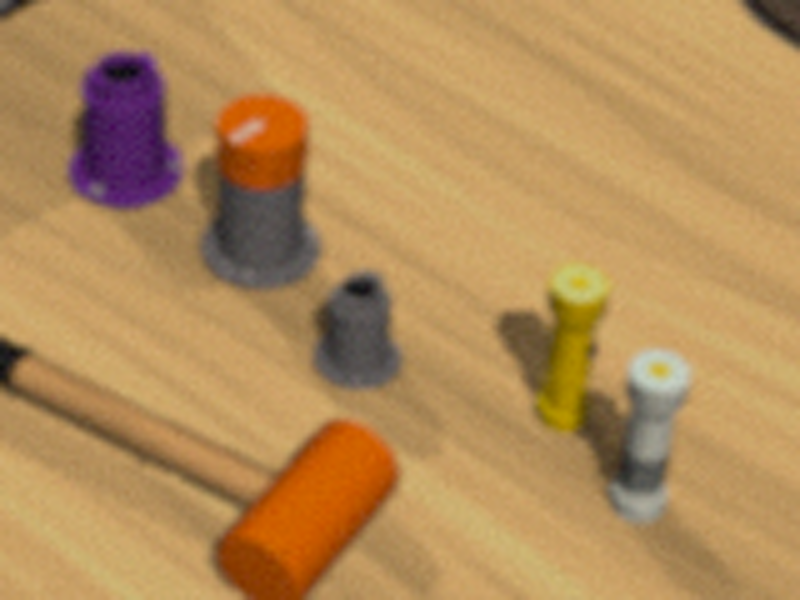

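View pics/crop1.png

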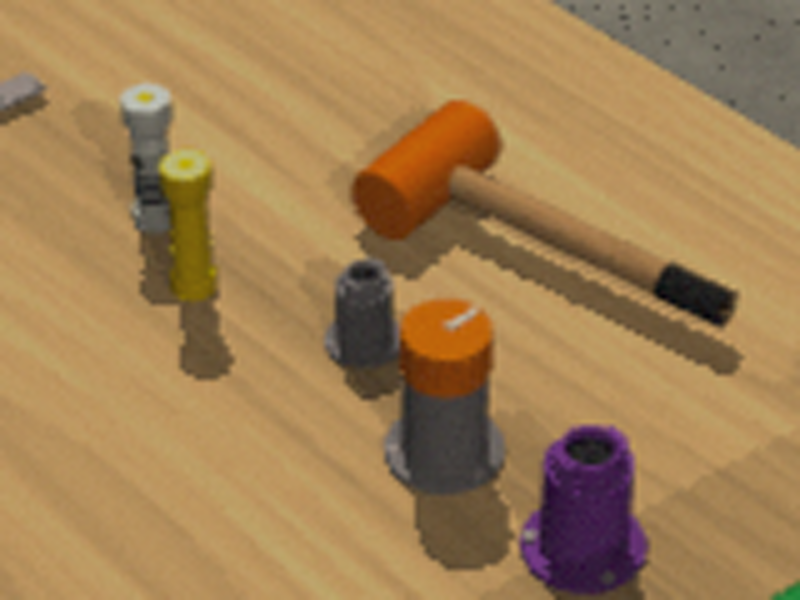

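The crop confirms it: the lid's top centre is at scene (312.6,190) and side (319.4,206). The aluminium lens is at scene (391.8,239) and side (259.2,159.6). Next I triangulate these and the neighbours.

```bash
cat > h.py <<'E'
from plant import r, eyes, workorder
import numpy as np, cv2
def P(n):
    m=eyes.camera_model(n); f=200/np.tan(np.radians(m["fov_y"]/2))
    return np.array([[f,0,m["cx"]],[0,f,m["cy"]],[0,0,1]])@np.diag([1,-1,-1])@np.array(m["world_to_cam"])[:3]
def tri(a,b):
    X=cv2.triangulatePoints(P("scene"),P("side"),np.array(a,float),np.array(b,float))[:,0]; return X[:3]/X[3]
def onz(n,p,z):
    M=P(n); A=np.c_[M[:,:2],-np.array([*p,1.])]; return np.linalg.solve(A,-(M[:,2]*z+M[:,3]))[:2]
E
python3 - <<'E'
from h import *
A=lambda x,y:(260+x/5-.4,165+y/5-.4)
B=lambda x,y:(230+x/5-.4,140+y/5-.4)
Z=dict(lid=0,)
for k,a,b,z in[("lid",(263,125),(447,330),.105),("lens",(659,370),(146,98),.11),("yellow",(580,285),(186,165),.11),("small",(360,285),(366,270),.07),("purple",(124,70),(591,445),.089),("malletendA",(255,560),(378,205),.029),("malletendB",(365,450),(478,135),.029),("handle",(0,355),(720,305),.029),("stripe0",(230,138),(450,327),.105),("stripe1",(264,122),(480,311),.105)]:
    print(k,tri(A(*a),B(*b)).round(4),onz("scene",A(*a),z).round(3),onz("side",B(*b),z).round(3))
print("square",onz("scene",(436,302),.01),onz("scene",(488,258),.01), "tb",[onz("scene",p,.0).round(3) for p in((208,180),(290,152))])
E
```

```text
lid [ 0.5567 -0.1305  0.1072] [ 0.552 -0.13 ] [ 0.561 -0.131]
lens [0.5656 0.1834 0.1118] [0.562 0.184] [0.568 0.183]
yellow [0.5395 0.1074 0.1105] [0.536 0.109] [0.541 0.105]
small [ 0.5906 -0.0167  0.0651] [ 0.592 -0.011] [ 0.589 -0.023]
purple [ 0.5625 -0.2512  0.0895] [ 0.56  -0.249] [ 0.566 -0.253]
malletendA [ 0.7241  0.0691 -0.0061] [0.769 0.068] [0.674 0.059]
malletendB [0.7229 0.0578 0.0731] [0.663 0.057] [0.784 0.07 ]
handle [ 0.765  -0.1696  0.0269] [ 0.758 -0.157] [ 0.774 -0.179]
stripe0 [ 0.5697 -0.1333  0.103 ] [ 0.576 -0.136] [ 0.564 -0.13 ]
stripe1 [ 0.5703 -0.1316  0.1167] [ 0.55  -0.132] [ 0.588 -0.132]
square [0.58636761 0.36606001] [0.33753786 0.39066485] tb [array([ 0.676, -0.523]), array([ 0.348, -0.437])]
```

Emit:
step_arm(plan=[[0.76,0.82,0,0,87],[0.76,0.82,0,0,87],[0.76,0.82,0,0,87],[0.76,0.82,0,0,87],[0.76,0.82,0,0,87],[0.76,0.82,0,0,87],[0.76,0.82,0,0,87],[0.76,0.82,0,0,87],[0.76,0.82,0,0,87]])

```text
time_s: 0.9
tcp_pos: [0.3333, 0.3811, 0.227]
eef_rot: [-179.9, 0.0, -19.1]
contact_force: [0.0, 0.4, 1.2]
gripper_width: 0.0869
gripper_force: 0.0
```

Emit:
step_arm(plan=[[0.76,0.82,0,0,87],[0.76,0.82,0,0,87],[0.76,0.82,0,0,87],[0.76,0.82,0,0,87],[0.76,0.82,0,0,87],[0.76,0.82,0,0,87],[0.76,0.82,0,0,87],[0.76,0.82,0,0,87],[0.76,0.82,0,0,87]])

```text
time_s: 1.65
tcp_pos: [0.4462, 0.1262, 0.2263]
eef_rot: [180.0, 0.0, -19.2]
contact_force: [-0.3, 0.7, -1.1]
gripper_width: 0.0871
gripper_force: 0.0
```

Emit:
step_arm(plan=[[0.755,0.83,0,0.12,87],[0.755,0.83,0,0.24,87],[0.755,0.83,0,0.36,87],[0.755,0.83,0,0.48,87],[0.755,0.83,0,0.6,87],[0.755,0.83,0,0.72,87],[0.755,0.83,0,0.84,87],[0.755,0.83,0,0.95,87],[0.755,0.83,0,1,87],[0.755,0.83,0,1,87]])

```text
time_s: 2.48
tcp_pos: [0.5572, -0.13, 0.2258]
eef_rot: [179.9, 0.0, -79.1]
contact_force: [0.4, 0.4, 0.9]
gripper_width: 0.0873
gripper_force: 0.0
```

Emit:
step_arm(plan=[[0,0,0,0.4,87],[0,0,0,0.4,87],[0,0,0,0.4,87],[0,0,0,0.4,87],[0,0,0,0.4,87],[0,0,0,0.4,87]])

```text
time_s: 2.98
tcp_pos: [0.5569, -0.1296, 0.2265]
eef_rot: [-180.0, 0.0, -102.7]
contact_force: [0.6, -0.1, 0.2]
gripper_width: 0.087
gripper_force: 0.0
```

Run:
```python
from h import *
s=r.get_state(); im=eyes.capture("wrist"); cv2.imwrite("pics/wrist1.png",im[:,:,::-1])
print(s["tcp_pos"],s["eef_rot"],s["joints"],s["moment"])
h=cv2.cvtColor(im,cv2.COLOR_RGB2HSV); m=cv2.inRange(h,(5,190,120),(16,255,255))
n,l,st,c=cv2.connectedComponentsWithStats(m)
for i in range(1,n):
    if st[i,4]>300: print(st[i],c[i])
```

```text
[ 0.55686448 -0.12961104  0.22654105] [-1.79996436e+02  3.01978541e-03 -1.02706585e+02] [ 6.49704197e+00  1.08758459e+01 -1.26439026e+01 -1.83170725e-03
 -6.64758926e+01 -1.92028958e+01] [ 0.0271086  -0.09945926 -0.01873777]
[ 292  158   60   59 2571] [322.27537923 187.18980941]
[ 206  309   70   41 1803] [239.54187465 330.43815862]
```

View pics/wrist1.png

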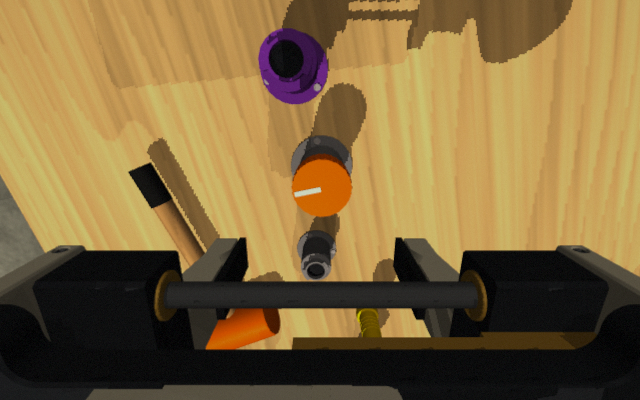

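The wrist view shows the lid top centred at about (321.7,187), with the stripe pointing left towards world +x. The fingers are clear of it.

```bash
cat >> h.py <<'E'
from scipy.spatial.transform import Rotation as Ro
def wr(s,p,z):
    m=eyes.camera_model("wrist"); f=200/np.tan(np.radians(m["fov_y"]/2)); H=np.array(m["hand_eye"])
    R=Ro.from_euler("xyz",s["eef_rot"],degrees=True).as_matrix()
    d=R@H[:3,:3]@np.array([(p[0]-m["cx"])/f,-(p[1]-m["cy"])/f,-1]); o=np.array(s["tcp_pos"])+R@H[:3,3]
    return o+d*(z-o[2])/d[2]
def toolshift(s,d):
    R=Ro.from_euler("xyz",s["eef_rot"],degrees=True).as_matrix(); return R.T@np.array(d)/.25
E
python3 - <<'E'
from h import *
s=r.get_state()
c=wr(s,(321.7,187),.108);print(c,wr(s,(292,187.5),.108)-wr(s,(351,187.5),.108))
a,b=wr(s,(295,195),.108),wr(s,(320,189),.108);print("stripe",np.degrees(np.arctan2(*(a-b)[1::-1])))
print(toolshift(s,[c[0]-s["tcp_pos"][0],c[1]-s["tcp_pos"][1],.080-s["tcp_pos"][2]]))
E
```

```text
[ 0.55424385 -0.13454487  0.108     ] [ 0.05558808 -0.01259645  0.        ]
stripe 1.2613636324082194
[0.02069818 0.00585156 0.58616082]
```

Emit:
step_arm(plan=[[0.016,0.004,0.12,0,87],[0.016,0.004,0.24,0,87],[0.016,0.004,0.36,0,87],[0.016,0.004,0.44,0,87],[0.016,0.004,0.5,0,87],[0.016,0.004,0.54,0,87],[0.016,0.004,0.565,0,87],[0.016,0.004,0.58,0,87],[0.016,0.004,0.58,0,87]])

```text
time_s: 3.78
tcp_pos: [0.5547, -0.1345, 0.0814]
eef_rot: [180.0, -0.0, -103.0]
contact_force: [0.3, 0.3, 0.2]
gripper_width: 0.0872
gripper_force: 0.0
```

Emit:
step_arm(plan=[[0,0,0,0,62],[0,0,0,0,57],[0,0,0,0,52],[0,0,0,0,50],[0,0,0,0,50],[0,0,0,0,50],[0,0,0,0,50],[0,0,0,0,50],[0,0,0,0,50],[0,0,0,0,50]], newtons=20)

```text
time_s: 4.62
tcp_pos: [0.5548, -0.1346, 0.082]
eef_rot: [-180.0, -0.0, -103.0]
contact_force: [-1.1, 0.9, 5.0]
gripper_width: 0.0574
gripper_force: 20.0
```

```bash
python3 -c "
from h import *
s=r.get_state();print(s)"
```

```text
{'time_s': 4.6167, 'joints': array([ 5.99867451e+00,  1.85990519e+01, -2.32009673e+01,  1.24739450e-02,
       -4.81741533e+01, -1.90067478e+01]), 'qd': array([ 0.05189899, -0.06899416, -0.00679675, -0.04828109, -0.05799487,
        0.08413296]), 'joint_torque': array([-2.71975799e-01, -4.66988039e+01,  2.22930908e+01,  5.24033278e+00,
        5.19174803e-01,  1.34195545e-02]), 'tcp_pos': array([ 0.55478371, -0.13462054,  0.08196625]), 'eef_rot': array([-1.79972553e+02, -3.80767192e-04, -1.02999757e+02]), 'contact_force': array([-1.14622218,  0.93250695,  4.99895868]), 'moment': array([ 0.41091747,  0.47279076, -0.01057796]), 'gripper_force': 20.000728904851712, 'gripper_width': 0.05742266951241902}
```

The lid is gripped at a 57.4 mm opening. I try one direction, about 18°.

Emit:
step_arm(plan=[[0,0,0,0.05,50],[0,0,0,0.1,50],[0,0,0,0.15,50],[0,0,0,0.2,50],[0,0,0,0.25,50],[0,0,0,0.3,50],[0,0,0,0.3,50],[0,0,0,0.3,50]])

```text
time_s: 5.28
tcp_pos: [0.5547, -0.1347, 0.0817]
eef_rot: [-180.0, -0.0, -120.9]
contact_force: [-1.0, -0.6, 4.5]
gripper_width: 0.058
gripper_force: 20.0
```

```bash
python3 -c "
from h import *
s=r.get_state();print(s['eef_rot'],s['contact_force'],s['moment'],s['joint_torque'],s['gripper_width'])
im=eyes.capture('wrist');cv2.imwrite('pics/wrist2.png',im[:,:,::-1])
a=eyes.capture('side')[195:225,300:340];cv2.imwrite('pics/s2.png',cv2.resize(a,None,fx=12,fy=12)[:,:,::-1])"
```

```text
[-1.79981599e+02 -1.41788126e-02 -1.20866453e+02] [-1.02627001 -0.60171575  4.51866814] [-0.08517241  0.28173492  0.68513014] [ -0.26520543 -47.37839341  22.48758674   4.50384691   0.37448566
  -0.99949423] 0.05800797017783614
```

A moment of 0.69 N·m resists, so that is the stop. I reverse.

Emit:
step_arm(plan=[[0,0,0,-0.1,50],[0,0,0,-0.2,50],[0,0,0,-0.3,50],[0,0,0,-0.4,50],[0,0,0,-0.5,50],[0,0,0,-0.6,50],[0,0,0,-0.6,50]])

```text
time_s: 5.97
tcp_pos: [0.5551, -0.1345, 0.0817]
eef_rot: [-179.9, 0.0, -84.7]
contact_force: [0.8, -0.2, 3.6]
gripper_width: 0.058
gripper_force: 20.0
```

```bash
python3 -c "
from h import *
s=r.get_state();print(s['eef_rot'],s['contact_force'],s['moment'],s['joints'],s['gripper_width'])"
```

```text
[-1.79941297e+02  1.33917914e-02 -8.47241112e+01] [ 0.76652224 -0.17009771  3.57908564] [ 0.16874341 -0.11712588  0.04910504] [ 5.99702560e+00  1.86214014e+01 -2.31914707e+01 -1.69906050e-02
 -4.81282626e+01 -7.09809518e-01] 0.05798351770492509
```

It runs freely this way, so counter-clockwise loosens. I turn another 60°, then lift.

Emit:
step_arm(plan=[[0,0,0,-0.1,50],[0,0,0,-0.2,50],[0,0,0,-0.3,50],[0,0,0,-0.4,50],[0,0,0,-0.5,50],[0,0,0,-0.6,50],[0,0,0,-0.7,50],[0,0,0,-0.8,50],[0,0,0,-0.9,50],[0,0,0,-0.97,50],[0,0,0,-0.97,50]])

```text
time_s: 6.88
tcp_pos: [0.5549, -0.1346, 0.0817]
eef_rot: [-180.0, -0.0, -26.8]
contact_force: [0.2, 0.2, 5.0]
gripper_width: 0.0577
gripper_force: 20.0
```

Emit:
step_arm(plan=[[0,0,-0.01,0,50],[0,0,-0.02,0,50],[0,0,-0.03,0,50],[0,0,-0.04,0,50],[0,0,-0.04,0,50]])

```text
time_s: 7.3
tcp_pos: [0.5546, -0.1346, 0.092]
eef_rot: [-180.0, -0.0, -26.9]
contact_force: [-0.2, -0.7, -0.5]
gripper_width: 0.0578
gripper_force: 20.0
```

```bash
python3 -c "
from h import *
s=r.get_state();print(s['eef_rot'],s['contact_force'],s['moment'],s['joints'],s['gripper_width'])"
```

```text
[-1.79992808e+02 -1.28671680e-02 -2.68727733e+01] [-0.16600394 -0.72857873 -0.49292875] [ 0.00761334  0.02701313 -0.02036226] [ 5.99494930e+00  1.79134289e+01 -2.26069442e+01  1.23955386e-03
 -4.94649161e+01  5.71314727e+01] 0.057760682241285694
```

Emit:
step_arm(plan=[[0,0,-0.05,0,50],[0,0,-0.1,0,50],[0,0,-0.15,0,50],[0,0,-0.2,0,50],[0,0,-0.25,0,50],[0,0,-0.3,0,50],[0,0,-0.36,0,50],[0,0,-0.36,0,50],[0,0,-0.36,0,50]])

```text
time_s: 8.05
tcp_pos: [0.5549, -0.1345, 0.1821]
eef_rot: [-179.9, -0.1, -26.8]
contact_force: [0.7, 0.5, -1.4]
gripper_width: 0.0579
gripper_force: 20.0
```

Run:
```python
from h import *
s=r.get_state(); im=eyes.capture("scene"); b=eyes.capture("side")
cv2.imwrite("pics/c3.png",np.vstack([cv2.resize(x,None,fx=2.5,fy=2.5,interpolation=cv2.INTER_CUBIC) for x in(im[125:245,200:420,::-1],b[100:220,200:420,::-1])]))
print(s["tcp_pos"],s["contact_force"],s["moment"],s["gripper_width"],s["gripper_force"])
print(toolshift(s,np.array([.5656,.1834,s["tcp_pos"][2]])-s["tcp_pos"]))
```

```text
[ 0.55487892 -0.13449975  0.18209588] [ 0.71061893  0.54659882 -1.44958706] [-0.00532549  0.0275764   0.01069992] 0.05787178198471973 19.9997843708843
[-5.35961686e-01 -1.15392718e+00  4.92286864e-04]
```

View pics/c3.png

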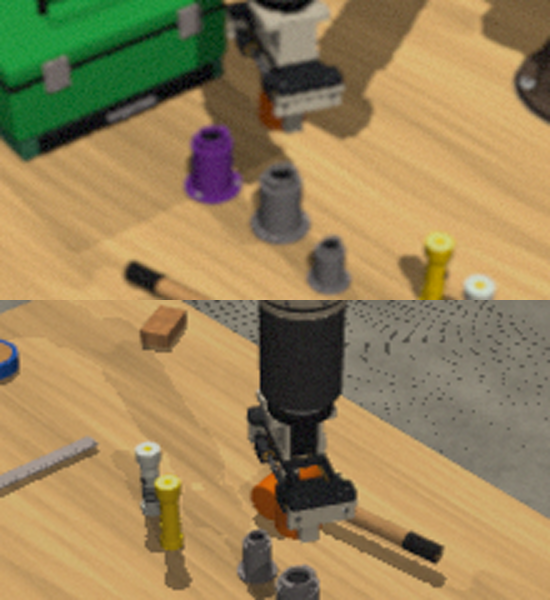

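The lid is clear of the jar and held at scene crop (270,110). The jar neck is bare and everything else is undisturbed. I carry it halfway and re-measure the lens with the wrist camera.

Emit:
step_arm(plan=[[-0.03,-0.06,0,0,50],[-0.07,-0.15,0,0,50],[-0.12,-0.26,0,0,50],[-0.17,-0.37,0,0,50],[-0.22,-0.47,0,0,50],[-0.25,-0.54,0,0,50],[-0.27,-0.58,0,0,50],[-0.27,-0.58,0,0,50]])

```text
time_s: 8.82
tcp_pos: [0.5594, 0.027, 0.1806]
eef_rot: [180.0, 0.1, -26.7]
contact_force: [-0.7, -0.1, 0.0]
gripper_width: 0.0579
gripper_force: 20.0
```

Run:
```python
from h import *
s=r.get_state(); im=eyes.capture("wrist"); cv2.imwrite("pics/wrist3.png",im[:,:,::-1])
print(s["tcp_pos"],s["eef_rot"],s["contact_force"],s["gripper_width"],s["gripper_force"])
print(toolshift(s,np.array([.5656,.1834,.162])-s["tcp_pos"]))
```

```text
[0.55940716 0.02701646 0.18059415] [ 1.79951770e+02  6.27412729e-02 -2.67011945e+01] [-0.67497154 -0.08622771  0.00121999] 0.057865612521061614 20.000195461325347
[-0.25886464 -0.57002181  0.07418029]
```

View pics/wrist3.png

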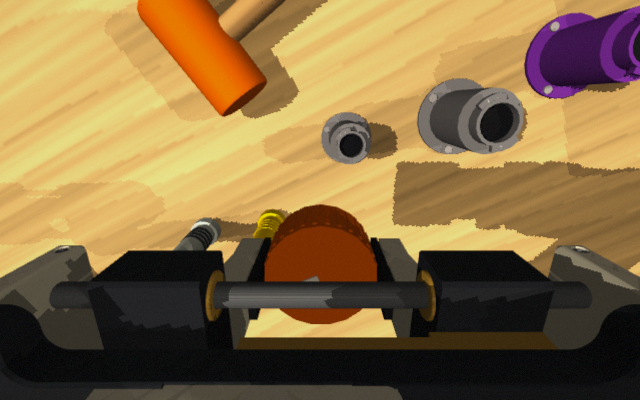

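The wrist view shows the lid level between the pads at (321,265), with the lens hidden behind the gripper. I use the stereo position to finish.

Emit:
step_arm(plan=[[-0.03,-0.06,0,0,50],[-0.07,-0.15,0,0,50],[-0.12,-0.26,0,0,50],[-0.17,-0.37,0,0,50],[-0.21,-0.46,0,0,50],[-0.24,-0.53,0,0,50],[-0.255,-0.565,0,0,50],[-0.255,-0.565,0.02,0,50],[-0.255,-0.565,0.04,0,50],[-0.255,-0.565,0.06,0,50],[-0.255,-0.565,0.06,0,50],[-0.255,-0.565,0.06,0,50]])

```text
time_s: 9.87
tcp_pos: [0.5663, 0.1788, 0.166]
eef_rot: [179.9, 0.0, -26.9]
contact_force: [-0.8, 0.3, -0.2]
gripper_width: 0.0578
gripper_force: 20.0
```

Run:
```python
from h import *
s=r.get_state(); a=eyes.capture("scene"); b=eyes.capture("side")
c=lambda x:cv2.resize(x,None,fx=5,fy=5,interpolation=cv2.INTER_CUBIC)
cv2.imwrite("pics/c4.png",np.hstack([c(a[190:290,350:430,::-1]),c(b[110:210,220:300,::-1])]))
print(s["tcp_pos"],s["eef_rot"],s["contact_force"],s["gripper_width"],s["gripper_force"])
for n,x,y in(("scene",.5656,.1834),("side",.5656,.1834)):
    for z in(.11,.154,.17):
        p=P(n)@[x,y,z,1]; print(n,z,p[:2]/p[2])
```

```text
[0.56630798 0.17883089 0.16602223] [ 1.79937224e+02  3.17747064e-02 -2.68790793e+01] [-0.77942953  0.25706123 -0.21891594] 0.057784822867675945 19.999875160865486
scene 0.11 [390.43711427 239.22771144]
scene 0.154 [392.33938978 227.87200434]
scene 0.17 [393.05179954 223.61924675]
side 0.11 [258.15109173 159.45894194]
side 0.154 [257.27021641 149.18847295]
side 0.17 [256.94242488 145.36662367]
```

View pics/c4.png

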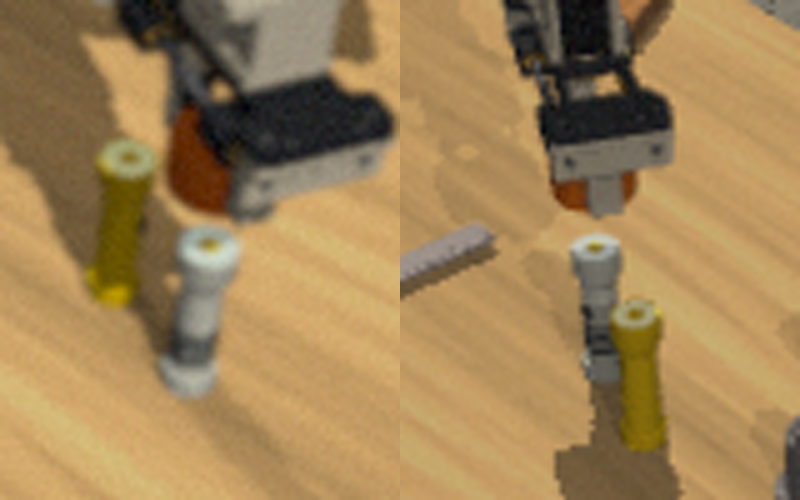

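In both views the lid sits over the aluminium lens: side view lid centre x≈595 against lens 595, and scene view ≈212 against 209. Its centre is about 65 mm above the lens, and the torch is standing unmoved.

```bash
python3 -c "
from h import *
print(workorder.close_job())"
```

```text
the job is handed in; nothing more can be done
None
```

The lid turned off counter-clockwise and is held level about 65 mm above the aluminium torch's lens, and the job is handed in; `close_job` returned no verdict.

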